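# Prove a clamp screw tight with a beam torque wrench

### The arm

A 6-joint arm with a two-finger parallel gripper is mounted at the origin on the work surface; the furniture and walls round the work are solid. World frame = base frame: x ahead of the robot, y to its left, z up, the work surface at z = 0. Lengths are in m, angles in rad, forces in N, time in s.
With the tool pointing down it reaches from about 0.325 to 0.9 m from the base axis. Payload 3.5 kg.
Tool frame: the origin (TCP) lies at the very end of the fingers, on their centre line; the grasp point (between the pads) lies 19 mm behind it; x points along the fingers, y is the direction in which the jaws open and shut, and the axes are right-handed (so a half turn about x gives the same grasp; the last joint's range is limited). The gripper opens to 85 mm and grips with 20 to 120 N. Pads are 22 mm wide; open, the fingers measure 114 mm over their backs; the gripper's body (76 mm by 85 mm) begins 54 mm behind the grasp point. The pads swing forward as they close: fully open they stand 13 mm farther back than shut.
Start: joints at [1.135, 0.276, -0.026, 1.268, 0, 1.467], TCP at [0.204, 0.591, 0.231] pointing down, gripper open.
Joint ranges: [-3.12, 3.12], [-0.85, 1.88], [-1.08, 1.24], [-1.95, 2.15], [-1.57, 1.53], [-3.14, 3.14]. Speed limits (rad/s): [2.57, 2.57, 3.14, 3.14, 3.14, 3.14].

### API

Orientations are given as a unit quaternion [x, y, z, w].
In Python, from bench import r gives the robot as it stands.
- The arm moves only by the tool send_rows, never from a script. Its argument "moves" is one flat list of numbers, 5 for each row, row after row: the finger opening in m, from 0 to 0.0854, then the shift along the tool's x, y, z in m, then the turn about the tool's x in rad. In form: [fingers, tx, ty, tz, twist, fingers, tx, ty, tz, twist, ...]. A call has exactly 10 rows; each row is the pose to reach, as a shift and turn from the pose commanded when the call began, along the tool's axes at that moment; what a row does not reach only later rows make up. A row lasts 1/12 s, in which the tool goes at most 41.7 mm and 7.16 degrees, less where a joint would pass 70% of its speed; a pose out of reach is approached as far as the arm can. A call with a gripper value outside its range is refused whole. The fingers move at their own pace and stop on an object; the grip force is fixed at half the most. Time passes only in rows, so rows that repeat a pose let the fingers close, or fill a call up. It gives the time, the measured TCP pose, the force and the opening at its end, in the units of the state.
- r.get_state(): the state, without advancing time (a new reading comes with each control period).
- r.get_image(name): name is "side" or "top" or "wrist"; returns a dict with "frame" (400x640x3 uint8, red, green, blue), "camera_matrix" (3x3 intrinsics, pixels), "dist_coeffs" ([k1, k2, p1, p2, k3] as OpenCV has them; the pictures are not rectified), "position" and "attitude" of the camera in the world; the wrist camera has in their place "T_tool_cam" (4x4, takes a point from camera to tool coordinates, whose origin is the TCP and whose axes are the tool frame's). Camera axes: x right, y down, z forward; pixel columns grow to the right and rows downward; lengths in m; the calibration is good to about 2 mm. A picture is of the moment at which its call begins: read the wrist's pose just before it. There is no depth.
- r.close_job(): hands the job in, once; it reports no verdict.
Trained networks look in a picture, given as the dict that the camera call returned (one of the last four; its "shot" number tells which), for a name from the list of things; names that differ only in an ending like _2 or _b are one class to them, and where a whole thing is asked for, a point or a joint stands for the part that bears it (a point fixed in the world has none). Each returns a list of dicts, best first, with "p" (0 to 1); they miss things now and then, are a little off and sometimes report something else, mostly with a low value. They report only what shows in the picture. A call takes as long as a camera call.
- r.look_for(picture, thing): "box" ([left, top, right, bottom] in pixels, round what is visible of it).
- r.masks_of(picture, thing): "region" (400x640 bool, what is visible of it) and "box" ([left, top, right, bottom] in pixels, round what is visible of it).
The state is a dict: "time_s": time; "q": joint angles; "joint_vel": joint speeds; "effort": joint torques, N m; "eef_pos": TCP position; "eef_rot": TCP orientation; "contact_force": force on the tool from outside, world axes, zero at the start; "wrist_torque": the same for the moment, N m; "opening": opening from 0.0 (shut) to 1.0 (fully open).
Only numpy, scipy, OpenCV 4.12 (cv2) and the standard library are available. Lean on these libraries where they do the work, as an engineer would, in place of code of your own. Each camera call takes 0.05 s, during which the arm holds its last target.

### The job

Check that the clamp screw is tight without turning it: swing the torque wrench sitting on it clockwise (seen from above) by its knob until it bears on the screw, then pull on until the pointer stands between the two long marks of the scale, and keep it there, held still, for about two seconds, never past the far mark. Then ease off, swing the wrench back until its beam lies centrally over the rubber rest pad and let go of it; leave the loose spanner, the screwdriver and the mains adapter where they are.

Things in the scene. Friction and masses are not known exactly. Their poses are not given: they have to be found in the camera images.
- fixture: Steel strap-clamp fixture, fixed to the bench but standing at another place and yaw each time: base plate 165 x 185 x 12 mm, a strap holding down a grey cover, and a pillar with the rest pad. On 10 mm feet. Origin on the clamp screw's vertical axis, 10 mm above the bench, z up. The rest pad lies from the axis in the direction -120 deg of its own frame (own -x, -y).
- screw_axis (a point): Vertical axis of the clamp screw, at mid-beam height (100 mm above the bench); the wrench swings about it, freely (under 1 N at the knob), and stays where left. Clockwise it comes to bear on the screw when the beam points 40 to 80 deg clockwise of the rest pad's direction: where differs each time and is found only by feel. Counter-clockwise it swings at least 10 deg past the pad.
- knob (a point): Centre of the gripping part of the wrench's upright black round knob, 22 mm in diameter, straight from 112 to 150 mm above the bench, domed top at 155 mm; this point at 131 mm. It stands at the end of the beam (round bar 10 mm thick, top 105 mm above the bench), 170 mm from the screw axis. The scale plate ends 33 mm from the knob's axis towards the screw; it and the pointer reach up to 117 mm.
- beam_mid (a point): Point on the underside of the beam, 100 mm from the screw axis, 94.5 mm above the bench; it passes 1.5 mm over the rest pad.
- rest_pad (a point): Centre of the top of the rubber-topped rest pad (34 x 44 mm, 44 mm across the beam), 100 mm from the screw axis and 93 mm above the bench, fixed on the fixture.
- wrench_flex (a joint): Bending of the beam against its thin pointer, rad: 0 unloaded (pointer at the short mark), growing with clockwise torque on the screw, a spring of 25 N m per rad (1 N square to the beam at the knob = 0.0068 rad; once it bears, 1 mm of knob travel = about 0.006 rad). The two long marks of the scale stand at 0.06 and 0.10 rad (8.8 and 14.7 N at the knob; mid-band 11.8 N).
- clamp_screw (a joint): Turning of the clamp screw itself, rad, clockwise positive, 0 at the start. It holds; it would be forced round above about 3.2 N m (19 N at the knob).
- ring_spanner: Small chrome spanner, 19 x 138 x 5 mm, lying loose on the bench towards the robot, to be left alone. Origin at the middle of the underside, length along own y.
- screwdriver: Green-handled screwdriver, 30 x 211 x 32 mm, lying loose, to be left alone. Origin at the middle of the underside, length along own y.
- adapter_1: Black mains adapter, a block 107 x 76 x 40 mm, loose, to be left alone. Origin at the middle of its underside.

How it is judged:
On the way:
1. the wrench bears on the screw with the pointer between the two long marks, kept there for one second (value of joint wrench_flex between 0.06 and 0.1 rad), for 1 s.
At the end, for the whole second after the job is handed in: The wrench is at rest, unloaded (bending under 0.01 rad), its beam over the rest pad (beam point within 18 mm of the pad's centre, seen from above), and the screw has not turned (under 0.05 rad) (horizontal distance between beam_mid and rest_pad below 0.018 m and value of joint wrench_flex between -0.01 and 0.01 rad and value of joint clamp_screw between -0.05 and 0.05 rad); the robot touches nothing.
It fails at once if the pointer went past the far mark: the screw was overloaded (value of joint wrench_flex above 0.1 rad).
It fails at once if the screw was turned (value of joint clamp_screw above 0.05 rad or value of joint clamp_screw below -0.05 rad).
It fails at once if a bystander was moved more than 20 mm (distance of any of ring_spanner, screwdriver, adapter_1 from where it was at the start of the episode above 0.02 m).
It also fails if it takes over 58 s, if anything falls off the work surface, if the arm or the gripper's body presses on something with over 40 N, if the wrist force passes 120 N, or if a joint passes its speed limit or range.

## Working session

There is one attempt and no reset: what is moved stays moved. The work goes in short steps, Python scripts to look and compute and a tool call to move; the robot and the scene stay as the last step left them, time stands still between calls to the robot, and variables do not carry over. Pictures are saved under pics/ and viewed, and the job is handed in when it is done.

Besides the shell and the picture viewer there is one more tool, called after ">>>" in YAML: its name, and indented under it one key for each argument. send_rows: Moves the arm, as the interface text tells. Its arguments: {"type":"object","properties":{"moves":{"type":"array","items":{"type":"number"}}},"required":["moves"]}

```bash
ls; mkdir -p pics; python3 - <<'E'
from bench import r
import cv2,pickle
s=r.get_state();print({k:s[k] for k in s})
for n in ["top","side","wrist"]:
    d=r.get_image(n)
    cv2.imwrite(f"pics/{n}0.png",d["frame"][:,:,::-1]); pickle.dump(d,open(f"{n}0.pkl","wb"))
    print(n,{k:d[k] for k in d if k!="frame"})
    for t in ["knob","fixture","rest_pad","beam_mid","adapter_1","wrench_flex","ring_spanner","screwdriver"]:
        try: print(t,[(x["box"],round(x["p"],2)) for x in r.look_for(d,t)[:2]])
        except Exception as e: print(t,e)
E
```

```text
pics
{'time_s': 0.0, 'q': array([ 1.13459068e+00,  2.77154209e-01, -2.79031001e-02,  1.26799605e+00,
       -9.36063267e-06,  1.46742147e+00]), 'joint_vel': array([0.00082554, 0.00180415, 0.00101758, 0.0011993 , 0.00036685,
       0.00191512]), 'effort': array([ 2.97137294e-04, -4.45511949e+01,  2.95203745e+01,  1.64247531e-02,
       -3.39883889e-05,  1.92684234e-05]), 'eef_pos': array([0.20386272, 0.58998467, 0.23013606]), 'eef_rot': array([ 0.11636098,  0.69754707, -0.11790098,  0.69712808]), 'contact_force': array([-0.59279524, -0.53911795,  0.44528961]), 'wrist_torque': array([ 0.02714244, -0.01876224,  0.00440711]), 'opening': 0.9994586128448423}
top {'camera_matrix': array([[510.11277071,   0.        , 321.19371962],
       [  0.        , 510.11277071, 188.28227654],
       [  0.        ,   0.        ,   1.        ]]), 'dist_coeffs': array([-0.15388764,  0.        ,  0.        ,  0.        ,  0.        ]), 'position': array([0.38825631, 0.04464126, 0.95720616]), 'attitude': array([ 0.71257758, -0.69698316,  0.05418733, -0.05925704]), 'shot': 1}
knob [([315.4, 124.5, 359.0, 212
[... 1373 characters left out ...]
96540786,   0.        , 310.136401  ],
       [  0.        , 326.96540786, 193.81125196],
       [  0.        ,   0.        ,   1.        ]]), 'dist_coeffs': array([-0.02440113,  0.        ,  0.        ,  0.        ,  0.        ]), 'T_tool_cam': array([[ 1.46584639e-04, -2.89069934e-01,  9.57307971e-01,
        -1.43487479e-01],
       [ 9.99999708e-01, -6.75005280e-04, -3.56947125e-04,
        -2.09043004e-04],
       [ 7.49370617e-04,  9.57307744e-01,  2.89069751e-01,
        -7.27896504e-02],
       [ 0.00000000e+00,  0.00000000e+00,  0.00000000e+00,
         1.00000000e+00]]), 'shot': 3}
knob []
fixture []
rest_pad []
beam_mid []
adapter_1 []
wrench_flex []
ring_spanner []
screwdriver []
```

```bash
python3 - <<'E'
import cv2
for n,(x0,y0) in dict(top=(230,60),side=(220,110)).items():
    im=cv2.imread(f"pics/{n}0.png")[y0:y0+180,x0:x0+240]
    cv2.imwrite(f"pics/{n}0c.png",cv2.resize(im,None,fx=3.3,fy=3.3,interpolation=cv2.INTER_CUBIC))
E
```

```text
(no output)
```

View pics/top0.png

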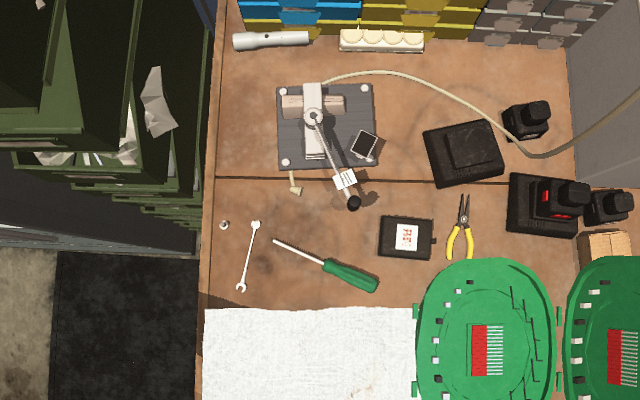

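View pics/side0.png

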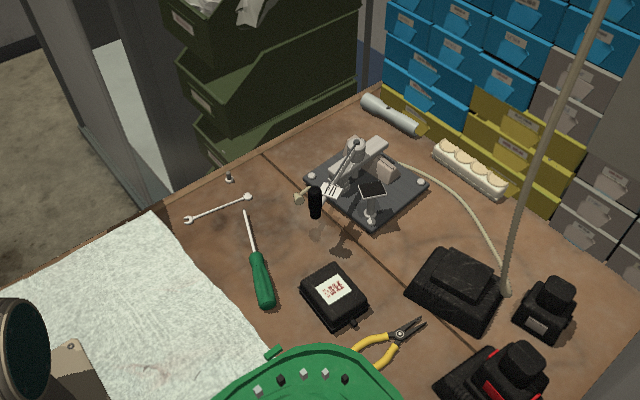

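```bash
ls pics
```

```text
side0.png
side0c.png
top0.png
top0c.png
wrist0.png
```

View pics/top0c.png

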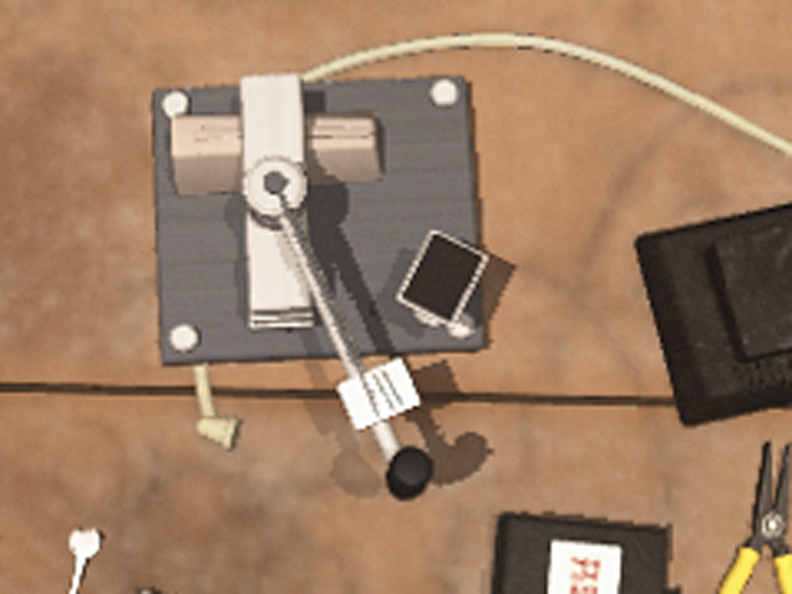

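View pics/side0c.png

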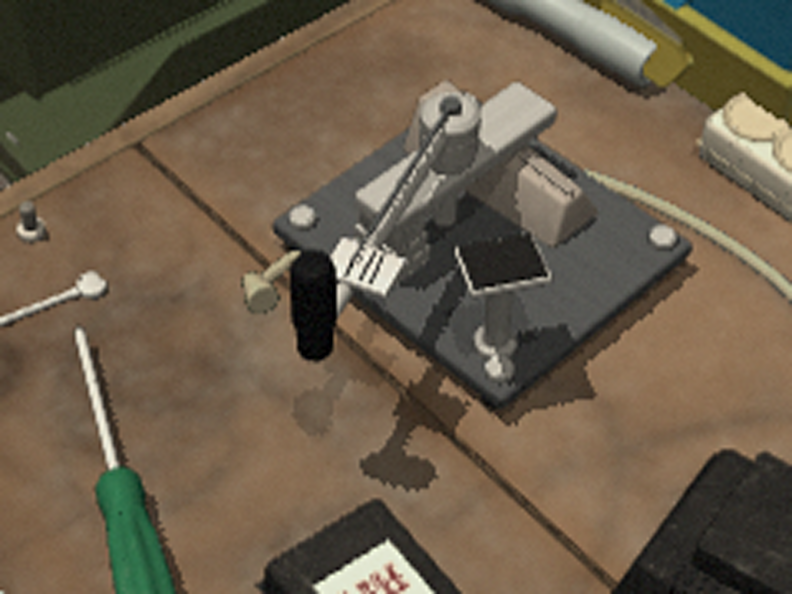

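```bash
cat > h.py <<'E'
import numpy as np,cv2,pickle
from scipy.spatial.transform import Rotation as R
def ray(d,uv):
    p=cv2.undistortPoints(np.array([[uv]],float),d["camera_matrix"],d["dist_coeffs"])[0,0]
    return np.asarray(d["position"]),R.from_quat(d["attitude"]).apply([p[0],p[1],1])
def at(d,uv,z):
    o,v=ray(d,uv); return o+v*(z-o[2])/v[2]
def proj(d,P):
    Rc=R.from_quat(d["attitude"]).as_matrix(); 
    rv=cv2.Rodrigues(Rc.T)[0]; t=-Rc.T@np.asarray(d["position"])
    return cv2.projectPoints(np.array([P],float),rv,t,d["camera_matrix"],d["dist_coeffs"])[0][0,0]
E
python3 - <<'E'
from h import *
d=pickle.load(open("top0.pkl","rb"));s=pickle.load(open("side0.pkl","rb"))
c=lambda x,y,o:(x/3.3+o[0],y/3.3+o[1])
T=(230,60);S=(220,110)
S0=at(d,c(275,183,T),.11);K=at(d,c(410,468,T),.153);P=at(d,c(443,276,T),.093)
print("top",S0,K,P)
print("side",at(s,c(450,104,S),.11),at(s,c(313,258,S),.152),at(s,c(503,263,S),.093))
for a in(S0,P,K):print(np.linalg.norm((a-S0)[:2]),np.degrees(np.arctan2(*(a-S0)[:2][::-1])))
# other items
for n,uv in dict(adL=(380,218),adR=(432,260),drv1=(272,240),drv2=(378,290)).items(): print(n,at(d,uv,.02 if 'ad' not in n else .04))
E
```

```text
top [0.65260629 0.06875001 0.11      ] [ 0.49780005 -0.0011538   0.153     ] [ 0.6086808  -0.02084333  0.093     ]
side [0.65442834 0.06950418 0.11      ] [5.01935948e-01 2.56887044e-04 1.52000000e-01] [ 0.60725266 -0.02400852  0.093     ]
0.0 0.0
0.09978183790821207 -116.11761678720694
0.16985733638107492 -155.69812086044925
adL [ 0.48465523 -0.05460066  0.04      ]
adR [ 0.41053337 -0.14913608  0.04      ]
drv1 [0.44179242 0.14131227 0.02      ]
drv2 [ 0.35513164 -0.05426897  0.02      ]
```

```bash
cat >> h.py <<'E'
S=np.array([.6535,.0692]); PAD=-116.5
def knob(a,r=.170): a=np.radians(a); return S+r*np.array([np.cos(a),np.sin(a)])
def delta(st,pos,yaw=None):
    Rt=R.from_quat(st["eef_rot"]); d=Rt.inv().apply(np.array(pos)-st["eef_pos"])
    y=Rt.apply([0,1,0]); cur=np.degrees(np.arctan2(y[1],y[0])); tw=None
    if yaw is not None:
        e=(yaw-cur+90)%180-90
        tw=-np.radians(e) # tool x down
    return np.round(d,4),cur,tw
def ang(st):
    v=np.asarray(st["eef_pos"])[:2]-S; return np.degrees(np.arctan2(v[1],v[0])),np.linalg.norm(v)
def tang(st):
    a=np.radians(ang(st)[0]); t=np.array([-np.sin(a),np.cos(a)]); f=np.asarray(st["contact_force"])
    return "Fcw-on-wrench %.2f rad %.2f z %.2f"%(f[:2]@t, f[:2]@np.array([np.cos(a),np.sin(a)]),f[2])
E
python3 - <<'E'
from h import *
from bench import r
st=r.get_state()
print(R.from_quat(st["eef_rot"]).as_matrix().round(3))
k=knob(-155.5);print(k)
print(delta(st,[.25,.27,.23])); print(delta(st,[k[0],k[1],.23],-65.5))
E
```

```text
[[-0.     0.327  0.945]
 [-0.     0.945 -0.327]
 [-1.    -0.    -0.   ]]
[ 0.49880658 -0.00129785]
(array([ 0.0013, -0.2881,  0.1481]), np.float64(70.93396826550219), None)
(array([ 0.0013, -0.4633,  0.4719]), np.float64(70.93396826550219), np.float64(-0.7603706957953229))
```

View pics/wrist0.png

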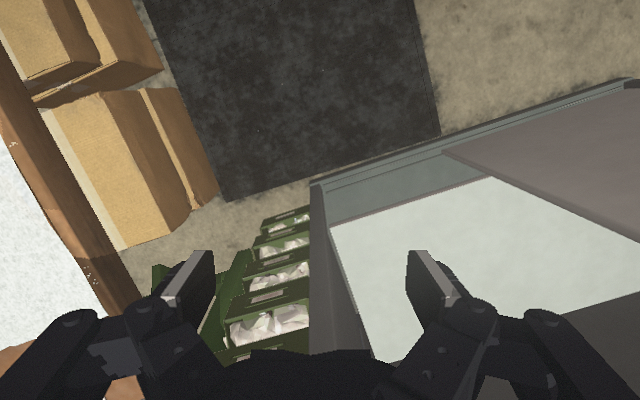

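>>> send_rows:
  moves: [0.0854, -0.005, -0.034, 0.011, 0, 0.0854, -0.01, -0.068, 0.023, 0, 0.0854, -0.01, -0.102, 0.035, 0, 0.0854, -0.01, -0.136, 0.047, 0, 0.0854, -0.01, -0.17, 0.059, 0, 0.0854, -0.01, -0.204, 0.07, 0, 0.0854, -0.01, -0.238, 0.082, 0, 0.0854, -0.01, -0.27, 0.093, 0, 0.0854, -0.01, -0.285, 0.12, 0, 0.0854, -0.01, -0.3, 0.15, 0]

```text
time_s: 2.18
eef_pos: [0.247, 0.2566, 0.2415]
eef_rot: [0.117, 0.697, -0.116, 0.698]
contact_force: [1.9, 0.6, -0.4]
opening: 0.997
```

```bash
python3 - <<'E'
from h import *
from bench import r
st=r.get_state();print(st["eef_pos"],st["contact_force"])
k=knob(-155.5)
print(delta(st,[k[0],k[1],.22],-65.5))
E
```

```text
[0.24702662 0.25664355 0.24147533] [ 1.94543111  0.61994337 -0.37009444]
(array([ 0.0214, -0.1622,  0.3219]), np.float64(71.05419785240153), np.float64(-0.7582722936456168))
```

>>> send_rows:
  moves: [0.0854, 0.002, -0.018, 0.035, -0.085, 0.0854, 0.004, -0.036, 0.071, -0.17, 0.0854, 0.006, -0.054, 0.107, -0.255, 0.0854, 0.008, -0.072, 0.143, -0.34, 0.0854, 0.01, -0.09, 0.179, -0.425, 0.0854, 0.012, -0.108, 0.215, -0.51, 0.0854, 0.014, -0.126, 0.25, -0.595, 0.0854, 0.016, -0.144, 0.285, -0.68, 0.0854, 0.02, -0.162, 0.322, -0.76, 0.0854, 0.02, -0.162, 0.322, -0.76]

```text
time_s: 3.02
eef_pos: [0.5047, -0.0051, 0.2209]
eef_rot: [-0.15, 0.69, 0.148, 0.693]
contact_force: [-0.5, 0.3, 0.1]
opening: 0.998
```

```bash
python3 - <<'E'
from h import *
from bench import r
st=r.get_state();print(st["eef_pos"],st["contact_force"])
k=knob(-155.5)
print(delta(st,[k[0],k[1],.117],-65.5))
d=r.get_image("wrist");cv2.imwrite("pics/w1.png",d["frame"][:,:,::-1])
E
```

```text
[ 0.50467553 -0.00506728  0.22091612] [-0.46379416  0.28740981  0.12192773]
(array([ 0.1039,  0.0063, -0.0041]), np.float64(114.2899182692491), np.float64(-0.00366661789989168))
```

View pics/w1.png

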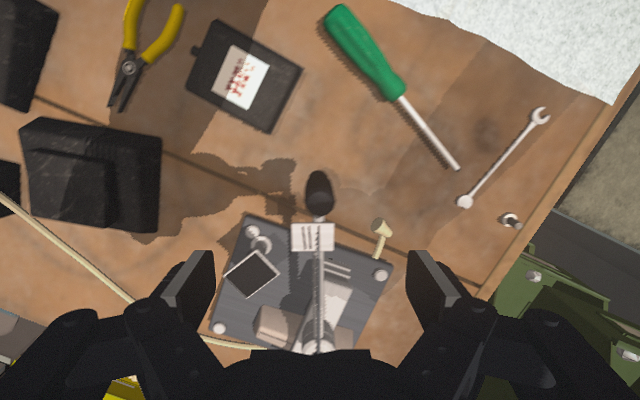

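```bash
python3 - <<'E'
from h import *
from bench import r
st=r.get_state()
d=r.get_image("wrist")
Rt=R.from_quat(st["eef_rot"]).as_matrix();T=d["T_tool_cam"]
dd=dict(camera_matrix=d["camera_matrix"],dist_coeffs=d["dist_coeffs"],position=st["eef_pos"]+Rt@T[:3,3],attitude=R.from_matrix(Rt@T[:3,:3]).as_quat())
for uv,z in (((320,183),.152),((320,208),.108),((313,238),.117),((319,300),.1)): print(uv,at(dd,uv,z))
k=knob(-155.5)
for z in (.155,.11):print(z,proj(dd,[k[0],k[1],z]))
cv2.imwrite("pics/w2.png",cv2.resize(d["frame"][150:270,240:400,::-1],None,fx=5,fy=5))
E
```

```text
(320, 183) [ 0.48420449 -0.00432212  0.152     ]
(320, 208) [0.51384947 0.01066001 0.108     ]
(313, 238) [0.53724223 0.01478409 0.117     ]
(319, 300) [0.59981645 0.0493993  0.1       ]
0.155 [315.16987372 204.9719965 ]
0.11 [314.39179434 187.03461936]
```

View pics/w2.png

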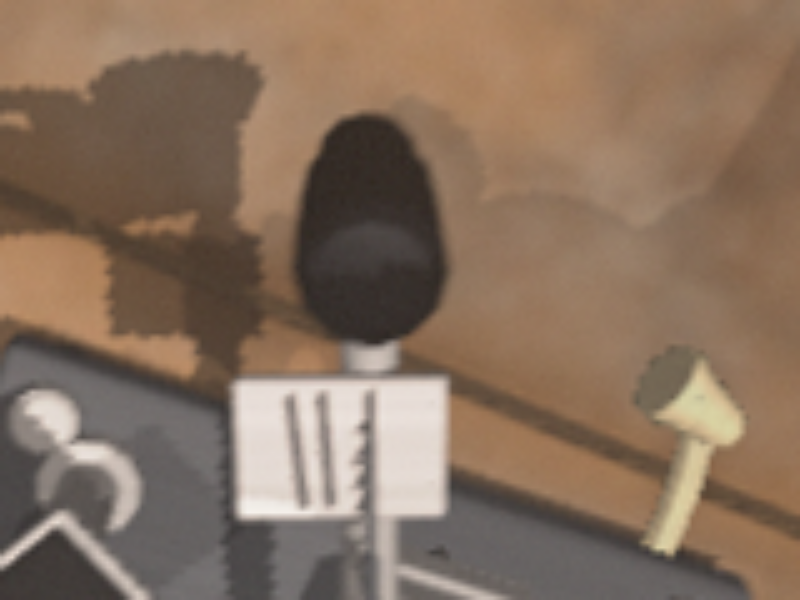

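>>> send_rows:
  moves: [0.0854, 0.0, 0.006, -0.004, 0, 0.0854, 0.01, 0.006, -0.004, 0, 0.0854, 0.03, 0.006, -0.004, 0, 0.0854, 0.05, 0.006, -0.004, 0, 0.0854, 0.07, 0.006, -0.004, 0, 0.0854, 0.09, 0.006, -0.004, 0, 0.0854, 0.102, 0.006, -0.004, 0, 0.05, 0.102, 0.006, -0.004, 0, 0.03, 0.102, 0.006, -0.004, 0, 0.029, 0.102, 0.006, -0.004, 0]

```text
time_s: 3.95
eef_pos: [0.4932, 0.0044, 0.1201]
eef_rot: [-0.15, 0.691, 0.15, 0.691]
contact_force: [0.5, 0.0, -0.2]
opening: 0.606
```

```bash
cat > rep.py <<'E'
from h import *
from bench import r
import sys
st=r.get_state();print(st["time_s"],st["eef_pos"].round(4),ang(st),tang(st),"open mm",st["opening"]*85.4)
y=R.from_quat(st["eef_rot"]).apply([0,1,0]);print("yaw",np.degrees(np.arctan2(y[1],y[0])))
if len(sys.argv)>1:
    n=sys.argv[1]
    d=r.get_image("wrist");cv2.imwrite(f"pics/{n}.png",d["frame"][:,:,::-1])
E
python3 rep.py w3
```

```text
3.95 [0.4932 0.0044 0.1201] (np.float64(-157.97618495412814), np.float64(0.17290218998065043)) Fcw-on-wrench 0.16 rad -0.46 z -0.17 open mm 51.77179285043827
yaw 114.54728384217246
```

View pics/w3.png

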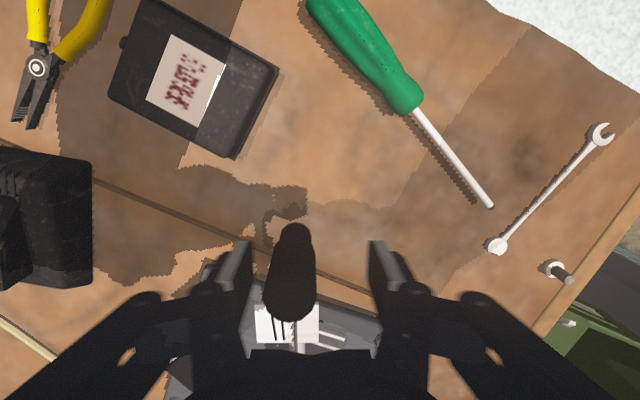

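>>> send_rows:
  moves: [0.05, 0, -0.007, 0.002, 0, 0.05, 0, -0.007, 0.002, 0, 0.045, 0, -0.007, 0.002, 0, 0.04, 0, -0.007, 0.002, 0, 0.035, 0, -0.007, 0.002, 0, 0.03, 0, -0.007, 0.002, 0, 0.03, 0, -0.007, 0.002, 0, 0.03, 0, -0.007, 0.002, 0, 0.03, 0, -0.007, 0.002, 0, 0.03, 0, -0.007, 0.002, 0]

```text
time_s: 4.83
eef_pos: [0.4979, -0.0019, 0.1193]
eef_rot: [-0.15, 0.691, 0.15, 0.691]
contact_force: [-0.3, -0.0, 0.4]
opening: 0.351
```

```bash
python3 rep.py w4
```

```text
4.8333 [ 0.4979 -0.0019  0.1193] (np.float64(-155.45450636270195), np.float64(0.1710630734174538)) Fcw-on-wrench -0.09 rad 0.27 z 0.42 open mm 30.017055361914522
yaw 114.47590381429406
```

View pics/w4.png

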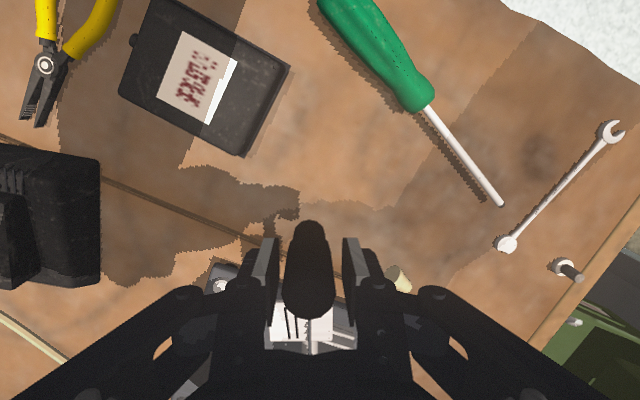

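>>> send_rows:
  moves: [0.025, 0, 0.001, 0, 0.006, 0.025, 0, 0.002, 0, 0.012, 0.025, 0, 0.003, 0, 0.018, 0.025, 0, 0.004, 0, 0.024, 0.025, 0, 0.005, 0, 0.03, 0.025, 0, 0.006, 0, 0.036, 0.025, 0, 0.007, 0, 0.042, 0.025, 0, 0.008, 0, 0.047, 0.025, 0, 0.009, 0, 0.053, 0.025, 0, 0.01, 0, 0.059]

```text
time_s: 5.72
eef_pos: [0.4938, 0.0073, 0.1193]
eef_rot: [-0.129, 0.695, 0.129, 0.695]
contact_force: [0.5, -0.2, -0.4]
opening: 0.289
```

```bash
python3 rep.py
```

```text
5.7167 [0.4938 0.0073 0.1193] (np.float64(-158.82325408417978), np.float64(0.17128973811220083)) Fcw-on-wrench 0.39 rad -0.43 z -0.45 open mm 24.682416570768726
yaw 111.06345738160186
```

>>> send_rows:
  moves: [0.025, 0, 0.0012, 0, 0.007, 0.025, 0, 0.0024, 0, 0.014, 0.025, 0, 0.0036, 0, 0.021, 0.025, 0, 0.0048, 0.0002, 0.028, 0.025, 0, 0.006, 0.0003, 0.035, 0.025, 0, 0.0072, 0.0004, 0.042, 0.025, 0, 0.0084, 0.0005, 0.049, 0.025, 0, 0.0096, 0.0006, 0.056, 0.025, 0, 0.0108, 0.0008, 0.063, 0.025, 0, 0.012, 0.001, 0.071]

```text
time_s: 6.55
eef_pos: [0.4903, 0.0189, 0.1193]
eef_rot: [-0.104, 0.699, 0.104, 0.699]
contact_force: [0.3, -0.8, 0.0]
opening: 0.292
```

```bash
python3 rep.py
```

```text
6.55 [0.4903 0.0189 0.1193] (np.float64(-162.86607764813587), np.float64(0.17076876641388075)) Fcw-on-wrench 0.91 rad -0.08 z 0.02 open mm 24.97703506832854
yaw 106.98302355186105
```

>>> send_rows:
  moves: [0.025, 0, 0.001, 0, 0.006, 0.025, 0, 0.002, 0, 0.012, 0.025, 0, 0.003, 0, 0.018, 0.025, 0, 0.004, 0, 0.024, 0.025, 0, 0.005, 0.0002, 0.03, 0.025, 0, 0.006, 0.0004, 0.036, 0.025, 0, 0.007, 0.0005, 0.042, 0.025, 0, 0.008, 0.0006, 0.047, 0.025, 0, 0.009, 0.0007, 0.053, 0.025, 0, 0.01, 0.0008, 0.059]

```text
time_s: 7.38
eef_pos: [0.4882, 0.0287, 0.1193]
eef_rot: [-0.084, 0.702, 0.084, 0.702]
contact_force: [0.1, -0.6, 1.2]
opening: 0.295
```

```bash
python3 rep.py
```

```text
7.3833 [0.4882 0.0287 0.1193] (np.float64(-166.23144431384043), np.float64(0.17016124591095103)) Fcw-on-wrench 0.57 rad 0.04 z 1.18 open mm 25.167513803447278
yaw 103.61789549112775
```

Still free; radius is right on.

>>> send_rows:
  moves: [0.025, 0, 0.0012, 0, 0.007, 0.025, 0, 0.0024, 0, 0.014, 0.025, 0, 0.0036, 0, 0.021, 0.025, 0, 0.0048, 0.0001, 0.028, 0.025, 0, 0.006, 0.0001, 0.035, 0.025, 0, 0.0072, 0.0002, 0.042, 0.025, 0, 0.0084, 0.0002, 0.049, 0.025, 0, 0.0096, 0.0003, 0.056, 0.025, 0, 0.0108, 0.0004, 0.063, 0.025, 0, 0.012, 0.0004, 0.071]

```text
time_s: 8.22
eef_pos: [0.4858, 0.0405, 0.1193]
eef_rot: [-0.059, 0.705, 0.059, 0.705]
contact_force: [0.2, -0.6, -0.1]
opening: 0.294
```

```bash
python3 rep.py
```

```text
8.2167 [0.4858 0.0405 0.1193] (np.float64(-170.27609368997324), np.float64(0.17013058003475282)) Fcw-on-wrench 0.59 rad -0.13 z -0.12 open mm 25.08010514921289
yaw 99.54046844059465
```

>>> send_rows:
  moves: [0.025, 0, 0.0012, 0, 0.007, 0.025, 0, 0.0024, 0, 0.014, 0.025, 0, 0.0036, 0, 0.021, 0.025, 0, 0.0048, 0.0001, 0.028, 0.025, 0, 0.006, 0.0001, 0.035, 0.025, 0, 0.0072, 0.0002, 0.042, 0.025, 0, 0.0084, 0.0002, 0.049, 0.025, 0, 0.0096, 0.0003, 0.056, 0.025, 0, 0.0108, 0.0004, 0.063, 0.025, 0, 0.012, 0.0004, 0.071]

```text
time_s: 9.05
eef_pos: [0.4842, 0.0523, 0.1193]
eef_rot: [-0.034, 0.706, 0.034, 0.706]
contact_force: [-0.8, -0.5, -0.3]
opening: 0.292
```

```bash
python3 rep.py
```

```text
9.05 [0.4842 0.0523 0.1193] (np.float64(-174.30873587241106), np.float64(0.17012236766342148)) Fcw-on-wrench 0.38 rad 0.87 z -0.30 open mm 24.963978735194797
yaw 95.467129952202
```

>>> send_rows:
  moves: [0.025, 0, 0.0012, 0, 0.007, 0.025, 0, 0.0024, 0, 0.014, 0.025, 0, 0.0036, 0, 0.021, 0.025, 0, 0.0048, 0.0001, 0.028, 0.025, 0, 0.006, 0.0001, 0.035, 0.025, 0, 0.0072, 0.0002, 0.042, 0.025, 0, 0.0084, 0.0002, 0.049, 0.025, 0, 0.0096, 0.0003, 0.056, 0.025, 0, 0.0108, 0.0004, 0.063, 0.025, 0, 0.012, 0.0004, 0.071]

```text
time_s: 9.88
eef_pos: [0.4835, 0.0643, 0.1193]
eef_rot: [-0.009, 0.707, 0.009, 0.707]
contact_force: [-0.1, -0.7, -0.7]
opening: 0.292
```

```bash
python3 rep.py
```

```text
9.8833 [0.4835 0.0643 0.1193] (np.float64(-178.3578987406187), np.float64(0.17009490588339388)) Fcw-on-wrench 0.74 rad 0.11 z -0.73 open mm 24.93636709866898
yaw 91.40223363327084
```

>>> send_rows:
  moves: [0.025, 0, 0.0012, 0, 0.007, 0.025, 0, 0.0024, 0, 0.014, 0.025, 0, 0.0036, 0, 0.021, 0.025, 0, 0.0048, 0.0001, 0.028, 0.025, 0, 0.006, 0.0001, 0.035, 0.025, 0, 0.0072, 0.0002, 0.042, 0.025, 0, 0.0084, 0.0002, 0.049, 0.025, 0, 0.0096, 0.0003, 0.056, 0.025, 0, 0.0108, 0.0004, 0.063, 0.025, 0, 0.012, 0.0004, 0.071]

```text
time_s: 10.72
eef_pos: [0.4835, 0.0762, 0.1193]
eef_rot: [0.016, 0.707, -0.017, 0.707]
contact_force: [-0.1, -0.5, -1.1]
opening: 0.296
```

```bash
python3 rep.py
```

```text
10.7167 [0.4835 0.0762 0.1193] (np.float64(177.64007966637516), np.float64(0.17010746561512521)) Fcw-on-wrench 0.50 rad 0.12 z -1.10 open mm 25.253094141506562
yaw 87.33410110566196
```

>>> send_rows:
  moves: [0.025, 0, 0.0012, 0, 0.007, 0.025, 0, 0.0024, 0, 0.014, 0.025, 0, 0.0036, 0, 0.021, 0.025, 0, 0.0048, 0.0001, 0.028, 0.025, 0, 0.006, 0.0001, 0.035, 0.025, 0, 0.0072, 0.0002, 0.042, 0.025, 0, 0.0084, 0.0002, 0.049, 0.025, 0, 0.0096, 0.0003, 0.056, 0.025, 0, 0.0108, 0.0004, 0.063, 0.025, 0, 0.012, 0.0004, 0.071]

```text
time_s: 11.55
eef_pos: [0.4844, 0.0873, 0.1193]
eef_rot: [0.041, 0.706, -0.043, 0.706]
contact_force: [-0.1, -7.3, -0.2]
opening: 0.293
```

```bash
python3 rep.py w5
```

```text
11.55 [0.4844 0.0873 0.1193] (np.float64(173.89887555152993), np.float64(0.17001543114050371)) Fcw-on-wrench 7.23 rad -0.66 z -0.17 open mm 25.01862597723853
yaw 83.24047906065107
```

View pics/w5.png

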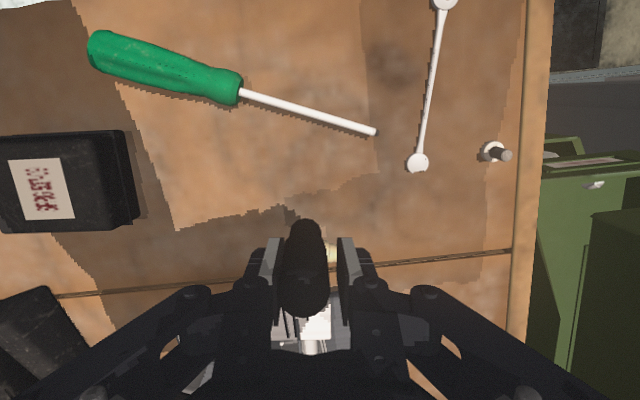

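>>> send_rows:
  moves: [0.025, 0, 0.0005, 0, 0.002, 0.025, 0, 0.001, 0, 0.004, 0.025, 0, 0.0015, 0, 0.007, 0.025, 0, 0.002, 0, 0.01, 0.025, 0, 0.0025, 0, 0.013, 0.025, 0, 0.003, 0, 0.016, 0.025, 0, 0.003, 0, 0.016, 0.025, 0, 0.003, 0, 0.016, 0.025, 0, 0.003, 0, 0.016, 0.025, 0, 0.003, 0, 0.016]

```text
time_s: 12.43
eef_pos: [0.4848, 0.0896, 0.1192]
eef_rot: [0.046, 0.706, -0.049, 0.706]
contact_force: [0.4, -6.9, -0.5]
opening: 0.287
```

```bash
python3 rep.py
```

```text
12.4333 [0.4848 0.0896 0.1192] (np.float64(173.10569293800714), np.float64(0.16997356266508937)) Fcw-on-wrench 6.80 rad -1.22 z -0.54 open mm 24.549023083422583
yaw 82.32150771007414
```

>>> send_rows:
  moves: [0.025, 0, 0, 0, 0, 0.025, 0, 0, 0, 0, 0.025, 0, 0, 0, 0, 0.025, 0, 0, 0, 0, 0.025, 0, 0, 0, 0, 0.025, 0, 0, 0, 0, 0.025, 0, 0, 0, 0, 0.025, 0, 0, 0, 0, 0.025, 0, 0, 0, 0, 0.025, 0, 0, 0, 0]

```text
time_s: 13.27
eef_pos: [0.4847, 0.0896, 0.1192]
eef_rot: [0.046, 0.706, -0.049, 0.705]
contact_force: [0.1, -7.5, -0.3]
opening: 0.291
```

```bash
python3 rep.py w6; python3 - <<'E'
from h import *
from bench import r
ims=[]
for n in ("top","side"):
    d=r.get_image(n); f=d["frame"]
    c=proj(d,[.5,.08,.11]).astype(int); print(n,c)
    im=f[c[1]-45:c[1]+45,c[0]-60:c[0]+60,::-1]; ims.append(cv2.resize(im,(390,293),interpolation=cv2.INTER_CUBIC))
    st=r.get_state();print(tang(st))
w=cv2.imread("pics/w6.png")[270:370,240:380]
ims.append(cv2.resize(w,(390,279)))
cv2.imwrite("pics/m6.png",np.vstack([np.hstack(ims[:2]),np.hstack([ims[2],np.zeros_like(ims[2])])]))
E
```

```text
13.2667 [0.4847 0.0896 0.1192] (np.float64(173.09394489965587), np.float64(0.17000048020846262)) Fcw-on-wrench 7.41 rad -0.99 z -0.29 open mm 24.856975791832365
yaw 82.32246182016087
top [304 202]
Fcw-on-wrench 7.37 rad -0.12 z 0.02
side [284 178]
Fcw-on-wrench 8.22 rad -0.63 z -0.28
```

View pics/m6.png

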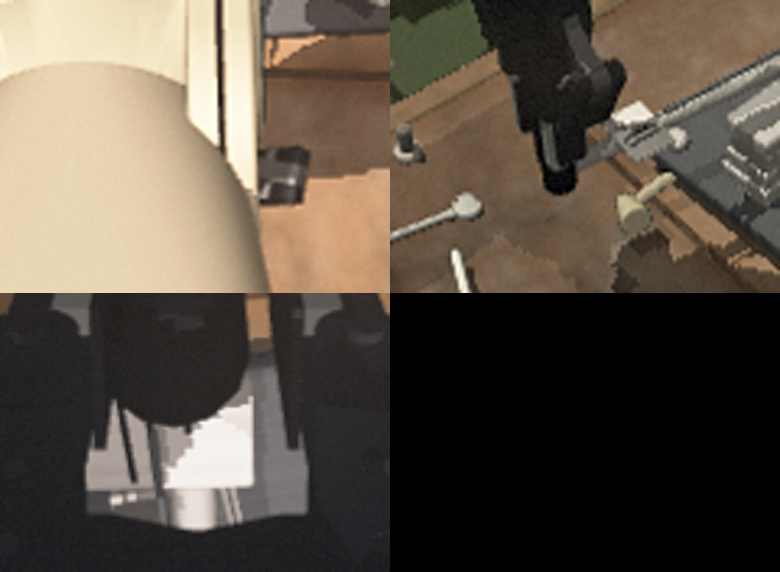

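>>> send_rows:
  moves: [0.025, 0, 0.0005, 0, 0.002, 0.025, 0, 0.001, 0, 0.004, 0.025, 0, 0.0015, 0, 0.007, 0.025, 0, 0.002, 0, 0.01, 0.025, 0, 0.0025, 0, 0.013, 0.025, 0, 0.003, 0, 0.016, 0.025, 0, 0.003, 0, 0.016, 0.025, 0, 0.003, 0, 0.016, 0.025, 0, 0.003, 0, 0.016, 0.025, 0, 0.003, 0, 0.016]

```text
time_s: 14.25
eef_pos: [0.485, 0.0921, 0.1191]
eef_rot: [0.051, 0.705, -0.055, 0.705]
contact_force: [-0.3, -8.7, 0.4]
opening: 0.292
```

```bash
python3 rep.py w7
```

```text
14.25 [0.485  0.0921 0.1191] (np.float64(172.2464952186294), np.float64(0.170035375678642)) Fcw-on-wrench 8.68 rad -0.84 z 0.42 open mm 24.944845923716763
yaw 81.39404947437595
```

>>> send_rows:
  moves: [0.025, 0, 0.0005, 0, 0.002, 0.025, 0, 0.001, 0, 0.004, 0.025, 0, 0.0015, 0, 0.007, 0.025, 0, 0.002, 0, 0.01, 0.025, 0, 0.0025, 0, 0.013, 0.025, 0, 0.003, 0, 0.016, 0.025, 0, 0.003, 0, 0.016, 0.025, 0, 0.003, 0, 0.016, 0.025, 0, 0.003, 0, 0.016, 0.025, 0, 0.003, 0, 0.016]

```text
time_s: 15.13
eef_pos: [0.4854, 0.0946, 0.1191]
eef_rot: [0.056, 0.705, -0.061, 0.705]
contact_force: [0.5, -10.9, -0.4]
opening: 0.293
```

```bash
python3 rep.py w8;for i in 1 2 3; do python3 - <<'E'
from h import *
from bench import r
r.get_image("wrist");st=r.get_state();print(tang(st),st["effort"].round(2),st["wrist_torque"].round(2))
E
done; python3 -c "
import cv2,numpy as np
L=[cv2.resize(cv2.imread(f'pics/{n}.png')[290:360,250:370],(390,228),interpolation=cv2.INTER_CUBIC) for n in ('w4','w6','w7','w8')]
cv2.imwrite('pics/m8.png',np.vstack([np.hstack(L[:2]),np.hstack(L[2:])]))"
```

```text
15.1333 [0.4854 0.0946 0.1191] (np.float64(171.40145146253155), np.float64(0.17000831499404825)) Fcw-on-wrench 10.72 rad -2.10 z -0.42 open mm 25.03101604045205
yaw 80.46402619402963
Fcw-on-wrench 10.48 rad -1.72 z -0.36 [ 4.920e+00 -3.363e+01  2.664e+01 -3.900e-01  2.900e+00  2.000e-02] [-2.17  0.04 -0.  ]
Fcw-on-wrench 11.19 rad -1.50 z 0.10 [ 4.920e+00 -3.363e+01  2.664e+01 -3.900e-01  2.900e+00  2.000e-02] [-2.21  0.07  0.03]
Fcw-on-wrench 10.57 rad -2.14 z 0.08 [ 4.920e+00 -3.363e+01  2.664e+01 -3.900e-01  2.900e+00  2.000e-02] [-2.21  0.06 -0.03]
```

View pics/m8.png

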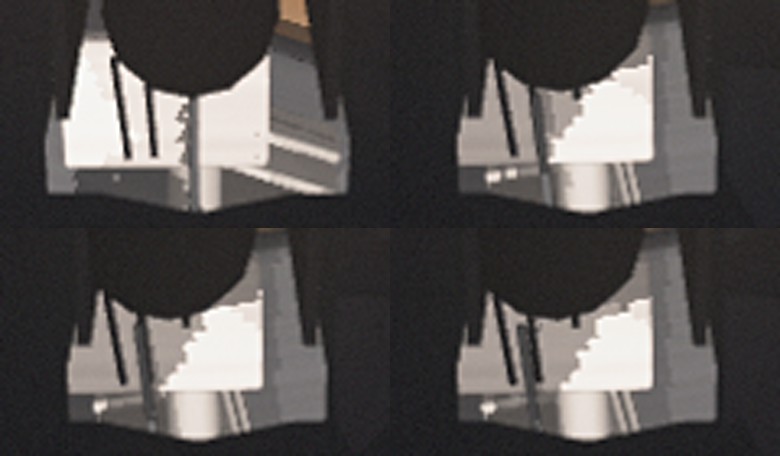

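>>> send_rows:
  moves: [0.025, 0, 0.0005, 0, 0.002, 0.025, 0, 0.001, 0, 0.004, 0.025, 0, 0.001, 0, 0.004, 0.025, 0, 0.001, 0, 0.004, 0.025, 0, 0.001, 0, 0.004, 0.025, 0, 0.001, 0, 0.004, 0.025, 0, 0.001, 0, 0.004, 0.025, 0, 0.001, 0, 0.004, 0.025, 0, 0.001, 0, 0.004, 0.025, 0, 0.001, 0, 0.004]

```text
time_s: 16.17
eef_pos: [0.4855, 0.0955, 0.1191]
eef_rot: [0.058, 0.705, -0.063, 0.704]
contact_force: [-0.3, -10.7, 0.1]
opening: 0.287
```

>>> send_rows:
  moves: [0.025, 0, 0, 0, 0, 0.025, 0, 0, 0, 0, 0.025, 0, 0, 0, 0, 0.025, 0, 0, 0, 0, 0.025, 0, 0, 0, 0, 0.025, 0, 0, 0, 0, 0.025, 0, 0, 0, 0, 0.025, 0, 0, 0, 0, 0.025, 0, 0, 0, 0, 0.025, 0, 0, 0, 0]

```text
time_s: 17.0
eef_pos: [0.4855, 0.0955, 0.1191]
eef_rot: [0.058, 0.705, -0.063, 0.704]
contact_force: [-0.6, -11.8, 0.3]
opening: 0.294
```

>>> send_rows:
  moves: [0.025, 0, 0, 0, 0, 0.025, 0, 0, 0, 0, 0.025, 0, 0, 0, 0, 0.025, 0, 0, 0, 0, 0.025, 0, 0, 0, 0, 0.025, 0, 0, 0, 0, 0.025, 0, 0, 0, 0, 0.025, 0, 0, 0, 0, 0.025, 0, 0, 0, 0, 0.025, 0, 0, 0, 0]

```text
time_s: 17.83
eef_pos: [0.4855, 0.0955, 0.1191]
eef_rot: [0.058, 0.705, -0.063, 0.704]
contact_force: [-0.5, -10.7, -0.4]
opening: 0.294
```

```bash
python3 rep.py w9; python3 -c "
import cv2
cv2.imwrite('pics/m9.png',cv2.resize(cv2.imread('pics/w9.png')[290:360,250:370],(780,456),interpolation=cv2.INTER_CUBIC))"
```

```text
17.8333 [0.4855 0.0955 0.1191] (np.float64(171.10055166308945), np.float64(0.1700188352049963)) Fcw-on-wrench 10.68 rad -1.17 z -0.37 open mm 25.08317398852836
yaw 80.23141265188448
```

View pics/m9.png

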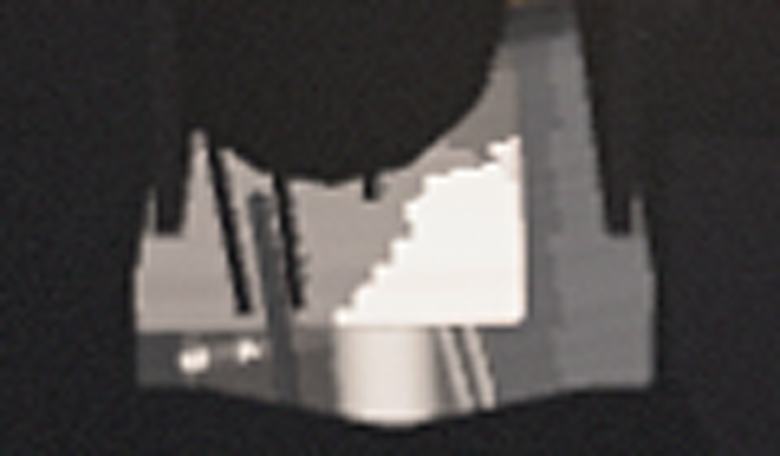

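>>> send_rows:
  moves: [0.025, 0, -0.0015, 0, -0.009, 0.025, 0, -0.003, 0, -0.018, 0.025, 0, -0.0045, 0, -0.026, 0.025, 0, -0.006, 0, -0.035, 0.025, 0, -0.0075, 0.0002, -0.044, 0.025, 0, -0.009, 0.0003, -0.053, 0.025, 0, -0.0105, 0.0004, -0.062, 0.025, 0, -0.012, 0.0005, -0.07, 0.025, 0, -0.0135, 0.0006, -0.079, 0.025, 0, -0.015, 0.0007, -0.088]

```text
time_s: 18.72
eef_pos: [0.4839, 0.0829, 0.1193]
eef_rot: [0.028, 0.707, -0.029, 0.706]
contact_force: [-0.5, -2.0, -0.0]
opening: 0.292
```

>>> send_rows:
  moves: [0.025, 0, -0.0041, 0, -0.024, 0.025, 0, -0.008, 0.0002, -0.047, 0.025, 0, -0.0121, 0.0004, -0.071, 0.025, 0, -0.016, 0.0008, -0.094, 0.025, 0, -0.02, 0.0012, -0.118, 0.025, 0, -0.0239, 0.0017, -0.141, 0.025, 0, -0.0279, 0.0023, -0.165, 0.025, 0, -0.0318, 0.003, -0.188, 0.025, 0, -0.0358, 0.0038, -0.212, 0.025, 0, -0.0396, 0.0047, -0.235]

```text
time_s: 19.55
eef_pos: [0.4856, 0.0447, 0.1193]
eef_rot: [-0.054, 0.705, 0.057, 0.705]
contact_force: [-0.7, 0.2, 0.1]
opening: 0.291
```

```bash
python3 rep.py
```

```text
19.55 [0.4856 0.0447 0.1193] (np.float64(-171.71452691821955), np.float64(0.16970171789645372)) Fcw-on-wrench -0.32 rad 0.66 z 0.12 open mm 24.861599536893948
yaw 98.95024878710412
```

>>> send_rows:
  moves: [0.025, 0, -0.0041, 0, -0.024, 0.025, 0, -0.008, 0.0002, -0.047, 0.025, 0, -0.0121, 0.0004, -0.071, 0.025, 0, -0.016, 0.0008, -0.094, 0.025, 0, -0.02, 0.0012, -0.118, 0.025, 0, -0.0239, 0.0017, -0.141, 0.025, 0, -0.0279, 0.0023, -0.165, 0.025, 0, -0.0318, 0.003, -0.188, 0.025, 0, -0.0358, 0.0038, -0.212, 0.025, 0, -0.0396, 0.0047, -0.235]

```text
time_s: 20.38
eef_pos: [0.4964, 0.0063, 0.1193]
eef_rot: [-0.136, 0.693, 0.139, 0.694]
contact_force: [-1.1, 1.0, -0.4]
opening: 0.291
```

>>> send_rows:
  moves: [0.025, 0, -0.0041, 0, -0.024, 0.025, 0, -0.008, 0.0002, -0.047, 0.025, 0, -0.0121, 0.0004, -0.071, 0.025, 0, -0.016, 0.0008, -0.094, 0.025, 0, -0.02, 0.0012, -0.118, 0.025, 0, -0.0239, 0.0017, -0.141, 0.025, 0, -0.0279, 0.0023, -0.165, 0.025, 0, -0.0318, 0.003, -0.188, 0.025, 0, -0.0358, 0.0038, -0.212, 0.025, 0, -0.0396, 0.0047, -0.235]

```text
time_s: 21.22
eef_pos: [0.5159, -0.0286, 0.1193]
eef_rot: [-0.217, 0.672, 0.219, 0.673]
contact_force: [-0.9, 1.1, -0.0]
opening: 0.295
```

```bash
python3 rep.py
```

```text
21.2167 [ 0.5159 -0.0286  0.1193] (np.float64(-144.60974885791498), np.float64(0.1688132863996847)) Fcw-on-wrench -1.47 rad 0.11 z -0.00 open mm 25.18695546482992
yaw 125.87624862272668
```

>>> send_rows:
  moves: [0.025, 0, -0.0041, -0.0001, -0.024, 0.025, 0, -0.008, 0, -0.047, 0.025, 0, -0.0121, 0.0002, -0.071, 0.025, 0, -0.016, 0.0005, -0.094, 0.025, 0, -0.02, 0.0008, -0.118, 0.025, 0, -0.0239, 0.0012, -0.141, 0.025, 0, -0.0279, 0.0017, -0.165, 0.025, 0, -0.0318, 0.0023, -0.188, 0.025, 0, -0.0358, 0.003, -0.212, 0.025, 0, -0.0396, 0.0038, -0.235]

```text
time_s: 22.05
eef_pos: [0.5424, -0.0584, 0.1193]
eef_rot: [-0.294, 0.642, 0.296, 0.643]
contact_force: [-0.7, 1.1, -0.4]
opening: 0.295
```

```bash
python3 rep.py
```

```text
22.05 [ 0.5424 -0.0584  0.1193] (np.float64(-131.05260770639487), np.float64(0.16919206291170497)) Fcw-on-wrench -1.28 rad -0.37 z -0.43 open mm 25.179721924709394
yaw 139.34045387182618
```

Remaining ≈15° less lag: about 0.25 rad, 42 mm, slowing down; split over two calls.

>>> send_rows:
  moves: [0.025, 0, -0.004, 0, -0.024, 0.025, 0, -0.008, 0.0002, -0.047, 0.025, 0, -0.011, 0.0004, -0.065, 0.025, 0, -0.014, 0.0006, -0.083, 0.025, 0, -0.017, 0.0009, -0.1, 0.025, 0, -0.02, 0.0012, -0.118, 0.025, 0, -0.023, 0.0016, -0.136, 0.025, 0, -0.026, 0.002, -0.154, 0.025, 0, -0.028, 0.0024, -0.166, 0.025, 0, -0.03, 0.0027, -0.178]

```text
time_s: 22.88
eef_pos: [0.5666, -0.0775, 0.1193]
eef_rot: [-0.351, 0.614, 0.351, 0.614]
contact_force: [0.6, 0.3, -0.3]
opening: 0.293
```

```bash
python3 rep.py
```

```text
22.8833 [ 0.5666 -0.0775  0.1193] (np.float64(-120.65921449699147), np.float64(0.17049985440452547)) Fcw-on-wrench 0.35 rad -0.52 z -0.27 open mm 25.028263155393812
yaw 149.49144880761472
```

>>> send_rows:
  moves: [0.025, 0, -0.002, 0, -0.012, 0.025, 0, -0.004, 0, -0.024, 0.025, 0, -0.006, 0.0001, -0.036, 0.025, 0, -0.008, 0.0002, -0.047, 0.025, 0, -0.01, 0.0003, -0.059, 0.025, 0, -0.0115, 0.0005, -0.068, 0.025, 0, -0.0125, 0.0006, -0.074, 0.025, 0, -0.013, 0.0007, -0.077, 0.025, 0, -0.013, 0.0007, -0.077, 0.025, 0, -0.013, 0.0007, -0.077]

```text
time_s: 23.72
eef_pos: [0.5779, -0.0834, 0.1193]
eef_rot: [-0.374, 0.6, 0.374, 0.6]
contact_force: [0.1, 0.2, -0.0]
opening: 0.291
```

```bash
python3 rep.py w10; python3 - <<'E'
from bench import r
import cv2,numpy as np
ims=[r.get_image(n)["frame"][:,:,::-1] for n in ("top","side")]
cv2.imwrite("pics/m10.png",np.hstack([cv2.resize(ims[0][60:240,230:410],(400,400)),cv2.resize(ims[1][110:290,260:440],(400,400))]))
E
```

```text
23.7167 [ 0.5779 -0.0834  0.1193] (np.float64(-116.3587516801328), np.float64(0.1703278417570371)) Fcw-on-wrench -0.01 rad -0.20 z -0.02 open mm 24.887569294249648
yaw 153.8377423547212
```

View pics/m10.png

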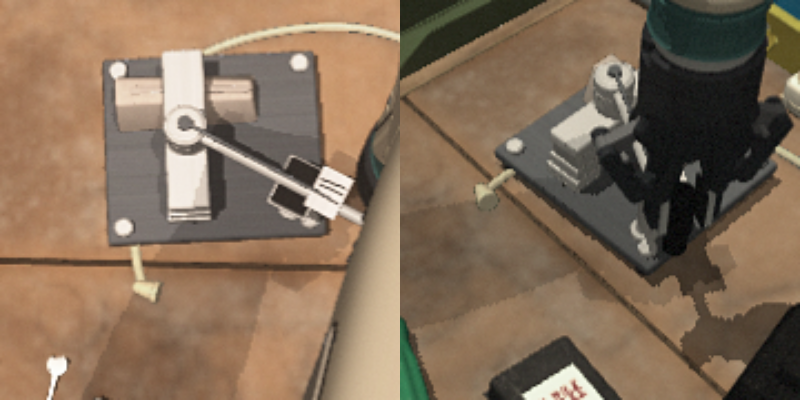

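View pics/w10.png

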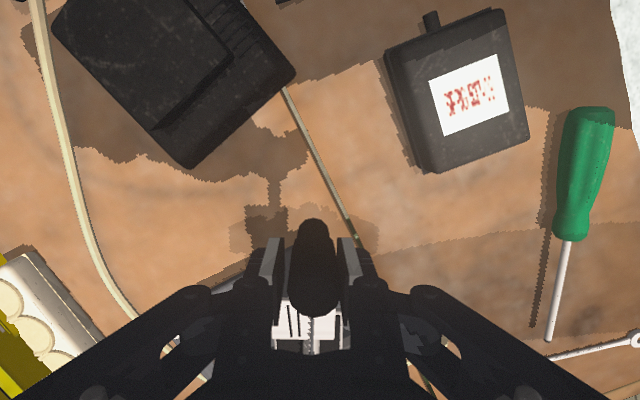

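>>> send_rows:
  moves: [0.035, 0, 0, 0, 0, 0.045, 0, 0, 0, 0, 0.05, 0, 0, 0, 0, 0.05, 0, 0, 0, 0, 0.05, -0.01, 0, 0, 0, 0.05, -0.025, 0, 0, 0, 0.05, -0.045, 0, 0, 0, 0.05, -0.065, 0, 0, 0, 0.05, -0.09, 0, 0, 0, 0.05, -0.115, 0, 0, 0]

```text
time_s: 24.7
eef_pos: [0.5775, -0.0833, 0.2359]
eef_rot: [-0.374, 0.6, 0.374, 0.6]
contact_force: [0.8, -0.6, 0.3]
opening: 0.587
```

>>> send_rows:
  moves: [0.05, -0.01, 0, -0.02, 0, 0.05, -0.02, 0, -0.04, 0, 0.05, -0.02, 0, -0.06, 0, 0.05, -0.02, 0, -0.09, 0, 0.05, -0.02, 0, -0.12, 0, 0.05, -0.02, 0, -0.15, 0, 0.05, -0.02, 0, -0.18, 0, 0.05, -0.02, 0, -0.18, 0, 0.05, -0.02, 0, -0.18, 0, 0.05, -0.02, 0, -0.18, 0]

```text
time_s: 25.53
eef_pos: [0.4987, -0.2449, 0.2549]
eef_rot: [-0.374, 0.6, 0.374, 0.601]
contact_force: [0.1, 0.7, 0.6]
opening: 0.588
```

```bash
python3 rep.py; python3 - <<'E'
from bench import r
import cv2,numpy as np
ims=[r.get_image(n)["frame"][:,:,::-1] for n in ("top","side")]
cv2.imwrite("pics/t11.png",ims[0]);cv2.imwrite("pics/m11.png",np.hstack([cv2.resize(ims[0][60:240,230:410],(400,400)),cv2.resize(ims[1][110:290,260:440],(400,400))]))
E
```

```text
25.5333 [ 0.4987 -0.2449  0.2549] (np.float64(-116.23310155985853), np.float64(0.35019747803343354)) Fcw-on-wrench -0.28 rad -0.69 z 0.60 open mm 50.24463470385541
yaw 153.81001154741497
```

View pics/m11.png

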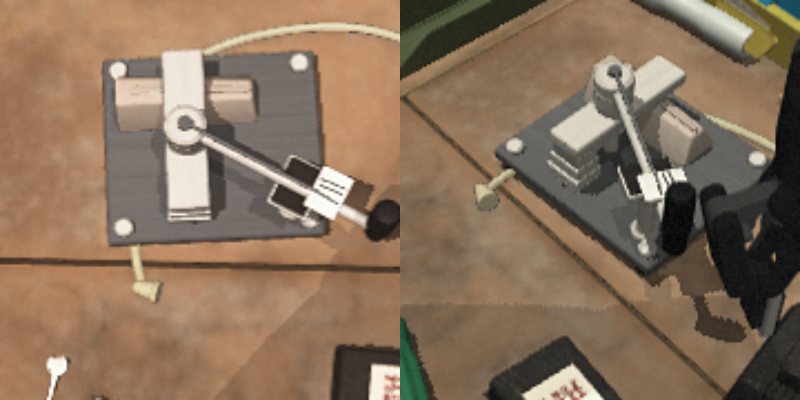

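View pics/t11.png

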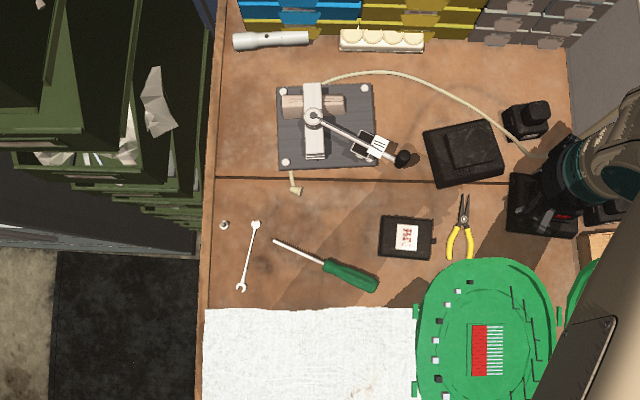

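```bash
python3 - <<'E'
from h import *
from bench import r
d=pickle.load(open("top0.pkl","rb"))
k=at(d,(402.5,158),.153)[:2]-S;print(np.degrees(np.arctan2(k[1],k[0])),np.linalg.norm(k))
st=r.get_state();print(abs(st["joint_vel"]).max(),st["contact_force"])
print(r.close_job())
E
```

```text
-119.18921161443363 0.16923616783872286
0.00809583645826397 [ 0.55528231  0.30625607 -0.45295769]
the job is handed in; nothing more can be done
None
```

I swung the wrench clockwise with the knob loosely caged between the fingers until it bore on the screw, at a beam angle of about 177°. I then pulled on to about 11 N and held it still there for more than 2 s. After that I eased off, swung the wrench back over the rest pad, opened the fingers and moved the arm clear. The job was handed in at about 25.5 s; no verdict was reported.

- **Load:** in the hold the force at the knob read 10.5–11.8 N, which is about 0.072–0.080 rad of bending. The wrist picture at the end of the hold showed the pointer between the two long marks. I saw no sign of it reaching the far mark.
- **Screw:** I had no direct reading of its turning. The highest force I read was about 12 N, well below the 19 N that would force it round.
- **Rest position:** the last top picture put the knob at about −119°, against about −116.5° for the pad. That is about 5 mm off at the pad, inside the 18 mm allowed. It disagrees slightly with the tool's own angle, −116.4°, when it let go.
- **At hand-in:** the arm was nearly still, its force reading was only noise, and it was touching nothing. The spanner, screwdriver and adapter showed no visible movement in the top picture.

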